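# Free the pawl and bring the press lever down

## Task

Bring the bench lever press down onto its die: press the pawl's thumb plate above the lever grip until the pawl is free of the teeth and, keeping it pressed, push the lever all the way down past its teeth, then let go so that the pawl snaps back and the lever stays down. Just press and push: do not force the lever against engaged teeth, and leave the four loose things standing close around the press (tin, spool, strip cutter, wooden block) where they are.

Things in the scene. Friction and masses are not known exactly. Their poses are not given: they have to be found in the camera images.
- press: Fixed green hand lever press, base 240 x 150 x 25 mm. Origin: centre of the base's underside, on the table; z up; the lever sticks out along -x of its frame (towards the robot, turned by the yaw). A toothed steel quadrant round the pivot reaches 215 mm high, lower than the raised grip.
- pivot (a point): Centre of the lever's level hinge, at (40, 0, 145) mm in the press frame; hinge axis = the press's y axis. The lever, in the press's x-z plane (y = 0), is a steel bar with a rubber grip ending 247 mm from the pivot. It is stiff and stays where it is left; with the pawl free, 5 to 9 N on the thumb plate push it down.
- lever (a joint): Lever angle, rad: 0 at its upper stop, where it rises 0.663 rad above level from the pivot towards the press's -x; grows as it goes down (slope = 0.663 - value); 0.83 at its lower stop, 0.167 rad below level, ram on the die. Starts at 0 to 0.05. With the pawl in the teeth it is blocked at about 0.07; the last tooth is passed at 0.75.
- pawl (a joint): Pawl angle on the lever, rad: 0 sprung into the teeth, 0.13 clear of them, 0.18 fully pressed (stop). 2.5 N on the thumb plate start it, 4 N press it fully: the plate sinks 23 mm first, then the lever follows under the same push. Springs back when let go; let go half-way, it catches and can be pressed again. Its pin is on the lever, 80 mm from the pivot.
- plate (a point): Centre of the top face of the pawl's thumb plate: steel, 65 mm (along the lever) x 36 x 6 mm, over the grip. From the pivot it is 210 mm along the lever and 43 mm square above its centre line at pawl 0; 216 mm and 19 mm fully pressed (then moving on a circle about the pivot). Raised it is some 310 mm above the table, sloping 32 degrees down towards the press; at the bottom, pressed, 128 mm.
- strap_die: Loose bystander, to be left alone: open steel-strip cutter, 73 x 37 mm loop, 30 mm high; origin at its underside or middle.
- rivet_tin: Loose bystander, to be left alone: round metal tin, 56 mm across, 45 mm high; origin at its underside or middle.
- spool: Loose bystander, to be left alone: wooden spool, 40 mm across, 38 mm high; origin at its underside or middle.
- block: Loose bystander, to be left alone: dark wooden block 90 x 50 x 35 mm; origin at its underside or middle.

How it is judged:
On the way, in this order (a step that is already met when the one before it is completed fails the run):
1. the pawl is pressed clear of the teeth (value of joint pawl above 0.13 rad), for 0.1 s.
2. the lever is pushed down past the last tooth (value of joint lever above 0.77 rad), for 0.1 s.
At the end, for the whole second after the job is handed in: The lever is at 0.77 rad or more (within 0.06 rad of its lower stop), at rest, and the pawl has sprung back to less than 0.04 rad (value of joint lever above 0.77 rad and velocity of joint lever between -0.05 and 0.05 rad/s and value of joint pawl below 0.04 rad); the robot touches nothing.
It fails at once if a loose thing is lifted, carried or knocked more than 25 mm from its place (distance of any of strap_die, rivet_tin, spool, block from where it was at the start of the episode above 0.025 m).
It fails at once if the press is forced with more than 80 N (contact force between the fingers and press above 80 N).
It also fails if it takes over 38 s, if anything falls off the work surface, if the arm or the gripper's body presses on something with over 40 N, if the wrist force passes 120 N, or if a joint passes its speed limit or range.

## Robot

A 6-joint arm with a two-finger parallel gripper is mounted at the origin on the work surface. World frame = base frame: x ahead of the robot, y to its left, z up, the work surface at z = 0. Lengths are in m, angles in rad, forces in N, time in s.
With the tool pointing down it reaches from about 0.35 to 0.975 m from the base axis. Payload 4.9 kg.
Tool frame: the origin (TCP) lies on the mounting face of the last link; the fingertips stand 173 mm ahead of it and the grasp point (between the pads) lies 155 mm ahead of it (tcp_to_grasp is the distance from the TCP to the grasp point, in m); z points along the fingers, y is the line along which they close (so a half turn about z gives the same grasp; the last joint's range is limited). The gripper opens to 85 mm and grips with 20 to 120 N. Pads are 22 mm wide; open, the fingers measure 114 mm over their backs; the gripper's body (76 mm by 85 mm) begins 54 mm behind the grasp point. The pads swing forward as they close: fully open they stand 13 mm farther back than shut.
Start: joints at [-0.119, 0.053, 1.613, -0, 1.476, -0.119], TCP at [0.625, 0, 0.405] pointing down, gripper open.
Joint ranges: [-3.01, 3.01], [-1.01, 2.22], [0.06, 2.58], [-1.02, 4.17], [0.09, 2.62], [-3.14, 3.14]. Speed limits (rad/s): [2.57, 2.57, 3.14, 3.14, 3.14, 3.14].

## Interface

Orientations are given as a rotation vector (axis times angle).
In Python, from station import get_obs, get_image, calibration, finish_job, tcp_to_grasp gives the robot as it stands. The module is installed in compiled form; this text tells all that it offers.
- The arm moves only by the tool arm_command, never from a script. Its argument "plan" is a list that holds one entry, the list of rows, each a list of 6 numbers: the shift along the tool's x, y, z in cm, then the turn, a rotation vector about the tool's x, y, z in rad. A call has 1 to 12 rows; each row is the pose to reach, as a shift and turn from the pose commanded when the call began, along the tool's axes at that moment; what a row does not reach only later rows make up. A row lasts 1/12 s, in which the tool goes at most 41.7 mm and 7.16 degrees, less where a joint would pass 70% of its speed; a pose out of reach is approached as far as the arm can. A call with a gripper value outside its range is refused whole. "gripper" is the closure, from -1 (fully open) to 1 (shut), set as the call begins (left out, the last holds). The fingers move at their own pace and stop on an object; "force" is the grip in N (left out, the last holds). Time passes only in rows, so rows that repeat a pose let the fingers close. It gives the time, the measured TCP pose, the force, the opening and the grip force at its end, in the units of the state.
- get_obs(): the state, without advancing time (a new reading comes with each control period).
- get_image(name): name is "scene" or "side" or "wrist"; returns (picture, depth): 480x640x3 uint8, blue, green, red; 480x640 float32, m along the optical axis (not along the pixel's ray), 0 where there is no reading.
- calibration(name): a dict with "fx", "fy", "cx", "cy" (pixels), "dist" ([k1, k2, p1, p2, k3] as OpenCV has them; the pictures are not rectified), "pose" (4x4, takes a point from camera to world coordinates). Camera axes: x right, y up, looking along -z (the intrinsics and any distortion apply to the point x, -y, -z); pixel columns grow to the right and rows downward; lengths in m; the calibration is good to about 2 mm. A picture is of the moment at which its call begins: read the wrist's pose just before it. calibration takes no time and is no camera call; for the wrist camera it gives the pose at the moment of the call.
- finish_job(): hands the job in; it is judged then, once.
The state is a dict: "t": time; "q": joint angles; "dq": joint speeds; "effort": joint torques, N m; "tool_pos": TCP position; "tool_rot": TCP orientation; "contact_force": force on the tool from outside, world axes, zero at the start; "wrist_torque": the same for the moment, N m; "opening": finger opening in m; "grip_force": force on a finger pad.
Only numpy, scipy, OpenCV 4.12 (cv2) and the standard library are available. Lean on these libraries where they do the work, as an engineer would, in place of code of your own. Each camera call takes 0.05 s, during which the arm holds its last target. There are 200 camera calls.

## Working session

There is one attempt and no reset: what is moved stays moved. The work goes in short steps, Python scripts to look and compute and a tool call to move; the robot and the scene stay as the last step left them, time stands still between calls to the robot, and variables do not carry over. Pictures are saved under pics/ and viewed, at most 10 in all, crops included, and the job is handed in when it is done.

Besides the shell and the picture viewer there is one more tool, called after "Call:" as a command line: name --argument value ..., lists and objects as JSON in quotes. arm_command: Moves the arm, as the interface text tells. Its arguments: {"type":"object","properties":{"plan":{"type":"array"},"gripper":{"type":"number"},"force":{"type":"number"}},"required":["plan"]}

```bash
mkdir -p pics; cat > h.py <<'E'
import numpy as np, cv2
from station import *
from scipy.spatial.transform import Rotation as R
def cloud(d,c):
    v,u=np.nonzero(d>0); z=d[v,u]
    p=cv2.undistortPoints(np.stack([u,v],1).astype(np.float64)[:,None],np.array([[c['fx'],0,c['cx']],[0,c['fy'],c['cy']],[0,0,1]]),np.array(c['dist']))[:,0]
    P=np.stack([p[:,0]*z,-p[:,1]*z,-z,np.ones_like(z)],1)@np.array(c['pose']).T
    return u,v,P[:,:3]
E
python3 - <<'E'
from h import *
o=get_obs();print(o['t'],o['tool_pos'],o['tool_rot'],o['opening'])
for n in ['scene','side']:
    c=calibration(n);im,d=get_image(n);cv2.imwrite(f'pics/{n}1.png',im);np.savez(n+'1.npz',im=im,d=d)
    print(n,np.round(c['pose'],3).tolist(),c['fx'],(d>0).mean())
E
```

```text
0.0 [6.24730750e-01 4.31950289e-05 4.03468341e-01] [-2.22020587e+00 -2.22037400e+00  1.97544291e-03] 0.08547002971992784
scene [[0.291, -0.674, 0.679, 1.159], [0.957, 0.216, -0.196, -0.12], [-0.015, 0.707, 0.707, 0.82], [0.0, 0.0, 0.0, 1.0]] 541.0727165316576 0.9959895833333333
side [[-0.898, 0.299, -0.322, 0.297], [-0.439, -0.589, 0.678, 0.615], [0.013, 0.751, 0.66, 0.784], [0.0, 0.0, 0.0, 1.0]] 524.9760888941495 0.9961263020833333
```

View pics/scene1.png

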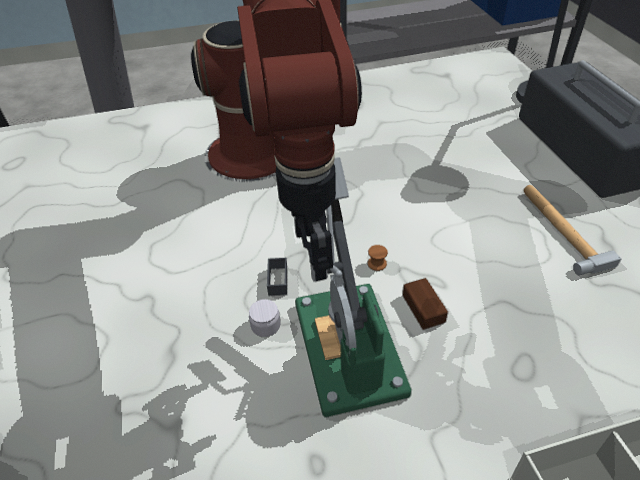

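View pics/side1.png

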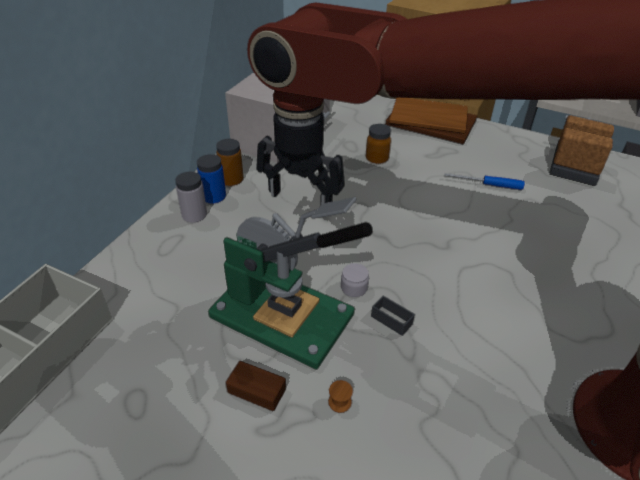

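The scene view shows the press at (350,345), with the tin at (265,318), cutter at (277,276), spool at (377,257) and block at (425,303). In the side view the grip is at (345,236) and the thumb plate above it at (325,208). Both are close to the gripper.

```bash
python3 - <<'E'
from h import *
pts=[];
for n in ['scene','side']:
    f=np.load(n+'1.npz');im,d=f['im'],f['d'];u,v,P=cloud(d,calibration(n))
    hsv=cv2.cvtColor(im,cv2.COLOR_BGR2HSV)[v,u]
    g=(hsv[:,0]>60)&(hsv[:,0]<95)&(hsv[:,1]>90)&(P[:,2]>.015)&(P[:,2]<.032)&(P[:,0]>.4)
    r=cv2.minAreaRect(P[g][:,:2].astype(np.float32));print(n,g.sum(),np.median(P[g][:,2]),r)
    pts.append(P[g])
    if n=='side':
        for name,(a,b,c_,e) in dict(plate=(300,355,198,220),grip=(320,372,222,248)).items():
            m=(u>=a)&(u<c_*0+b)&(v>=c_)&(v<e)&(P[:,2]>.15)
            Q=P[m];print(name,m.sum(),np.round(np.percentile(Q,[5,50,95],axis=0),3).tolist())
            for uu,vv in [(310,213),(325,209),(345,206),(365,229),(345,236),(325,241)]:
                k=(u==uu)&(v==vv);print(uu,vv,np.round(P[k],3),im[vv,uu])
r=cv2.minAreaRect(np.vstack(pts)[:,:2].astype(np.float32));print('both',r)
im=np.load('side1.npz')['im'];cv2.imwrite('pics/crop.png',cv2.resize(im[120:380,200:440],None,fx=2.3,fy=2.3))
E
```

```text
scene 4438 0.025262041862079088 ((0.6407276391983032, 0.056405968964099884), (0.14845037460327148, 0.23968417942523956), 86.69355773925781)
side 4229 0.02570958751921182 ((0.633965253829956, 0.05869898945093155), (0.14929594099521637, 0.23687224090099335), 86.88383483886719)
plate 627 [[0.509, 0.009, 0.259], [0.541, 0.063, 0.307], [0.59, 0.08, 0.325]]
310 213 [[0.582 0.045 0.267]] [87 83 80]
325 209 [[0.546 0.067 0.304]] [81 78 75]
345 206 [[0.513 0.071 0.324]] [87 82 78]
365 229 [[0.48  0.073 0.295]] [15 15 17]
345 236 [[0.51  0.073 0.27 ]] [10  9  9]
325 241 [[0.543 0.071 0.245]] [15 15 15]
grip 768 [[0.477, 0.061, 0.241], [0.51, 0.071, 0.272], [0.548, 0.075, 0.296]]
310 213 [[0.582 0.045 0.267]] [87 83 80]
325 209 [[0.546 0.067 0.304]] [81 78 75]
345 206 [[0.513 0.071 0.324]] [87 82 78]
365 229 [[0.48  0.073 0.295]] [15 15 17]
345 236 [[0.51  0.073 0.27 ]] [10  9  9]
325 241 [[0.543 0.071 0.245]] [15 15 15]
both ((0.6379600167274475, 0.057642027735710144), (0.1510327309370041, 0.2449987679719925), 86.85362243652344)
```

View pics/crop.png

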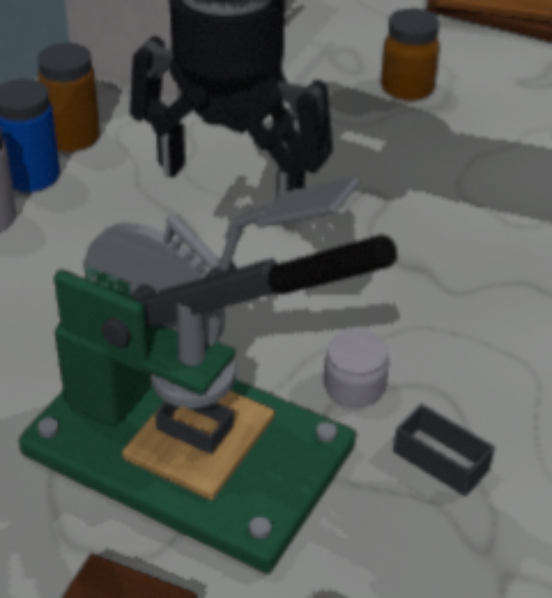

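Call:
arm_command --plan '[[[0,0,-4,0,0,0],[0,0,-8,0,0,0],[0,0,-12,0,0,0],[2,-1,-12,0.11,0,0],[4,-2,-12,0.22,0,0],[6.3,-2.2,-12,0.34,0,0],[6.3,-2.2,-12,0.34,0,0],[6.3,-2.2,-12,0.34,0,0],[6.3,-2.2,-12,0.34,0,0]]]' --gripper 1

```text
t: 0.85
tool_pos: [0.6031, 0.0628, 0.524]
tool_rot: [-2.037, -2.037, 0.35]
contact_force: [-0.8, 0.9, -0.1]
opening: -0.0003
grip_force: 0.0
```

```bash
python3 - <<'E'
from h import *
o=get_obs();print(o['t'],np.round(o['q'],3),o['tool_pos'],o['tool_rot'],o['opening'],o['contact_force'])
T=R.from_rotvec(o['tool_rot']);p=np.array(o['tool_pos']);print('tip',p+T.apply([0,0,.173]))
im,d=get_image('side');cv2.imwrite('pics/side2.png',im);u,v,P=cloud(d,calibration('side'))
hsv=cv2.cvtColor(im,cv2.COLOR_BGR2HSV)[v,u]
# side face of lever bar: points at y 0.05..0.08, project to press plane about pivot
a=-.055;ex=np.array([np.cos(a),np.sin(a)]);piv=np.array([.6774,.0553])
s=-(P[:,:2]-piv)@ex; w=(P[:,:2]-piv)@np.array([-ex[1],ex[0]]);z=P[:,2]-.145
m=(s>.15)&(s<.21)&(abs(w)<.03)&(z>.06)&(z<.16)&(im[v,u].max(1)<40)
print('grip',m.sum(),np.degrees(0)+np.median(np.arctan2(z[m],s[m])),np.polyfit(s[m],z[m],1), np.percentile(w[m],[5,95]))
m=(s>.1)&(s<.2)&(abs(w)<.03)&(z>.11)&(z<.2)&(im[v,u].max(1)>55)
print('plate',m.sum(),np.polyfit(s[m],z[m],1),np.percentile(s[m],[2,50,98]),np.percentile(z[m],[2,50,98]),np.percentile(w[m],[5,95]))
cv2.imwrite('pics/crop2.png',cv2.resize(im[80:320,200:440],None,fx=2.4,fy=2.4))
E
```

```text
0.85 [-0.018  0.05   1.43  -0.007  2.002 -0.02 ] [0.60312119 0.06281758 0.52397192] [-2.03713702 -2.0371836   0.34979938] -0.0002840199860810976 [-0.83963442  0.94510644 -0.05256153]
tip [0.54546294 0.06276214 0.36086299]
grip 499 0.645875546617747 [0.6921961 0.0103761] [-0.00165139  0.01022315]
plate 553 [0.38186817 0.10749504] [0.11495047 0.14657201 0.19297938] [0.12362519 0.1650049  0.18126571] [-0.01587664  0.01682533]
```

View pics/crop2.png

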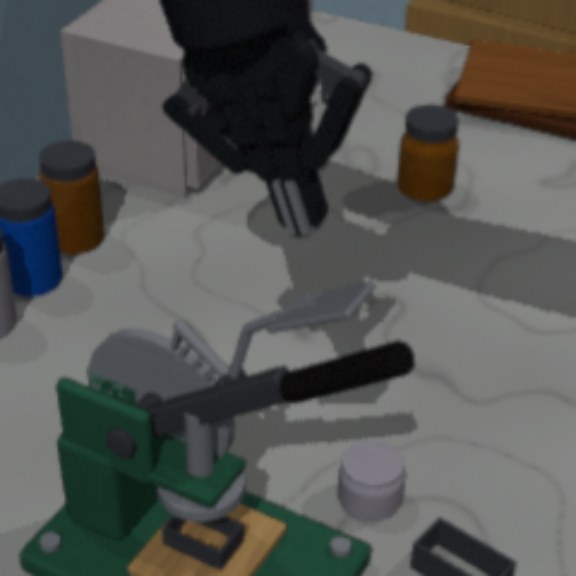

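The gripper is shut, with its tip about 5 cm above the plate, which is clear and centred. The lever is at about 0.02. Next I work out the path.

```bash
cat > path.py <<'E'
from h import *
ex=np.array([np.cos(-.055),np.sin(-.055),0]);ez=np.array([0,0,1.]);piv=np.array([.6774,.0553,.145])
def tip(l,f,over):  # lever, pawl fraction, depth beyond the plate
    s=.663-l;r=.210+.006*f;h=.043-.024*f-over
    return piv+ex*(-r*np.cos(s)+h*np.sin(s))+ez*(r*np.sin(s)+h*np.cos(s))
R0=R.from_rotvec([-np.pi/2**.5,-np.pi/2**.5,0])
def rows(targets,p0,T0):
    for l,f,o,a in targets:
        T=R.from_rotvec([0,a,0])*R0; p=tip(l,f,o)-T.apply([0,0,.173])
        print(np.round(T0.inv().apply(p-p0)*100,2),np.round((T0.inv()*T).as_rotvec(),3))
E
python3 - <<'E'
from path import *
p0=np.array([.6027,.063,.5235]);T0=R.from_rotvec([0,.34,0])*R0
rows([(.02,0,-.02,.34),(.02,0,-.005,.34),(.02,.25,0,.32),(.02,.5,0,.3),(.02,.75,0,.28),(.02,1,0,.25),(.02,1,.002,.25)],p0,T0)
E
```

```text
[-0.05  1.52  3.61] [0. 0. 0.]
[-0.    1.07  5.04] [0. 0. 0.]
[0.04 0.26 6.05] [-0.02  0.    0.  ]
[ 0.06 -0.41  6.58] [-0.04  0.    0.  ]
[ 0.09 -1.08  7.13] [-0.06  0.    0.  ]
[ 0.12 -1.92  7.7 ] [-0.09  0.   -0.  ]
[ 0.12 -1.98  7.89] [-0.09  0.   -0.  ]
```

Call:
arm_command --plan '[[[0,1.5,1.8,0,0,0],[0,1.5,3.6,0,0,0],[0,1.1,5.0,0,0,0],[0,0.7,5.5,-0.01,0,0],[0,0.3,6.0,-0.02,0,0],[0.1,-0.1,6.3,-0.03,0,0],[0.1,-0.4,6.6,-0.04,0,0],[0.1,-0.7,6.8,-0.05,0,0],[0.1,-1.1,7.1,-0.06,0,0],[0.1,-1.5,7.4,-0.08,0,0],[0.1,-1.9,7.7,-0.09,0,0],[0.1,-1.9,7.7,-0.09,0,0]]]'

```text
t: 1.9
tool_pos: [0.559, 0.0641, 0.4596]
tool_rot: [-2.091, -2.091, 0.258]
contact_force: [3.9, 0.1, 3.8]
opening: 0.0002
grip_force: 2.5
```

```bash
python3 - <<'E'
from path import *
o=get_obs();print(o['contact_force'],'tip',o['tool_pos']+R.from_rotvec(o['tool_rot']).apply([0,0,.173]),tip(.02,1,0),tip(.02,0,0))
im,d=get_image('side');cv2.imwrite('pics/crop3.png',cv2.resize(im[80:320,200:440],None,fx=2.4,fy=2.4))
E
```

```text
[3.87876078 0.14848588 3.79766836] tip [0.51696247 0.06412955 0.29181179] [0.51617163 0.06417651 0.2897191 ] [0.53533478 0.06312148 0.30532872]
```

View pics/crop3.png

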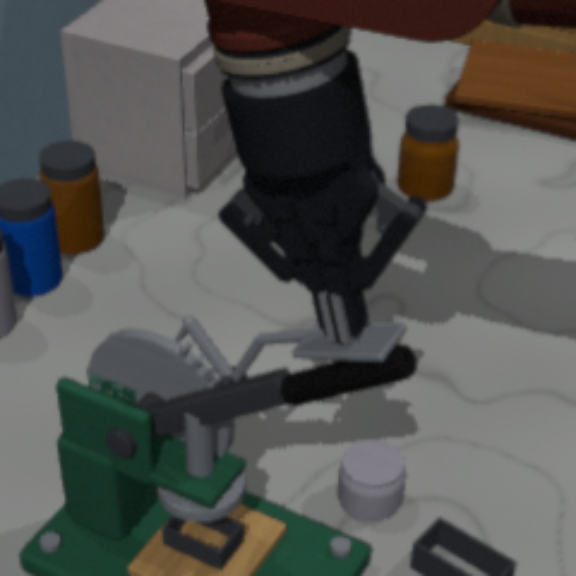

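The tip rests on the middle of the plate, and the pawl is almost fully pressed at about 5.5 N. Next is the arc, pushed slightly deeper.

```bash
python3 - <<'E'
from path import *
T0=R.from_rotvec([0,.34,0])*R0;p0=np.array([.6027,.063,.5235])
p1=p0+T0.apply([.001,-.019,.077]);T1=R.from_rotvec([0,.25,0])*R0
A=[(.02,1,.005,.25)]*2+[(l,1,.005,.25-.5*l/.83) for l in np.linspace(.05,.45,10)]
rows(A,p1,T1)
E
```

```text
[ 0.03 -0.21  0.46] [0. 0. 0.]
[ 0.03 -0.21  0.46] [0. 0. 0.]
[ 0.06 -1.01  1.05] [-0.03 -0.    0.  ]
[ 0.09 -1.85  1.95] [-0.057  0.    -0.   ]
[ 0.12 -2.65  2.89] [-0.084  0.    -0.   ]
[ 0.15 -3.41  3.85] [-0.11  0.   -0.  ]
[ 0.17 -4.12  4.83] [-0.137  0.    -0.   ]
[ 0.2  -4.8   5.84] [-0.164  0.    -0.   ]
[ 0.22 -5.43  6.86] [-0.191  0.    -0.   ]
[ 0.24 -6.02  7.91] [-0.218  0.    -0.   ]
[ 0.26 -6.56  8.97] [-0.244  0.    -0.   ]
[ 0.27 -7.05 10.05] [-0.271  0.    -0.   ]
```

Call:
arm_command --plan '[[[0,-0.2,0.5,0,0,0],[0,-0.2,0.5,0,0,0],[0.1,-1.0,1.1,-0.03,0,0],[0.1,-1.9,2.0,-0.06,0,0],[0.1,-2.7,2.9,-0.08,0,0],[0.15,-3.4,3.9,-0.11,0,0],[0.2,-4.1,4.8,-0.14,0,0],[0.2,-4.8,5.8,-0.16,0,0],[0.2,-5.4,6.9,-0.19,0,0],[0.25,-6.0,7.9,-0.22,0,0],[0.25,-6.5,9.0,-0.24,0,0],[0.3,-7.0,10.0,-0.27,0,0]]]'

```text
t: 2.95
tool_pos: [0.4661, 0.067, 0.3796]
tool_rot: [2.212, 2.212, 0.02]
contact_force: [-5.7, -1.4, 9.5]
opening: 0.0
grip_force: 5.0
```

```bash
python3 - <<'E'
from path import *
o=get_obs();print(o['contact_force'],'tip',o['tool_pos']+R.from_rotvec(o['tool_rot']).apply([0,0,.173]),tip(.45,1,0))
T0=R.from_rotvec([0,.34,0])*R0;p0=np.array([.6027,.063,.5235])
p1=p0+T0.apply([.001,-.019,.077]);T1=R.from_rotvec([0,.25,0])*R0
p2=p1+T1.apply([.003,-.07,.1]);T2=R.from_rotvec([0,-.02,0])*R0
rows([(l,1,.005,.25-.5*l/.83) for l in np.linspace(.48,.83,10)],p2,T2)
im,d=get_image('side');cv2.imwrite('pics/crop4.png',cv2.resize(im[80:320,200:440],None,fx=2.4,fy=2.4))
E
```

```text
[-5.66591331 -1.37795786  9.47682824] tip [0.4693802  0.06686371 0.20666098] [0.47061099 0.06668488 0.20923152]
[-0.02 -0.56  0.66] [-0.019 -0.    -0.   ]
[-0.01 -1.17  1.49] [-0.043  0.    -0.   ]
[ 0.   -1.75  2.34] [-0.066  0.    -0.   ]
[ 0.01 -2.3   3.2 ] [-0.089  0.    -0.   ]
[ 0.01 -2.81  4.07] [-0.113  0.    -0.   ]
[ 0.02 -3.29  4.96] [-0.136  0.    -0.   ]
[ 0.02 -3.74  5.86] [-0.16  0.   -0.  ]
[ 0.02 -4.15  6.77] [-0.183  0.    -0.   ]
[ 0.02 -4.52  7.69] [-0.207  0.    -0.   ]
[ 0.01 -4.87  8.62] [-0.23 -0.   -0.  ]
```

View pics/crop4.png

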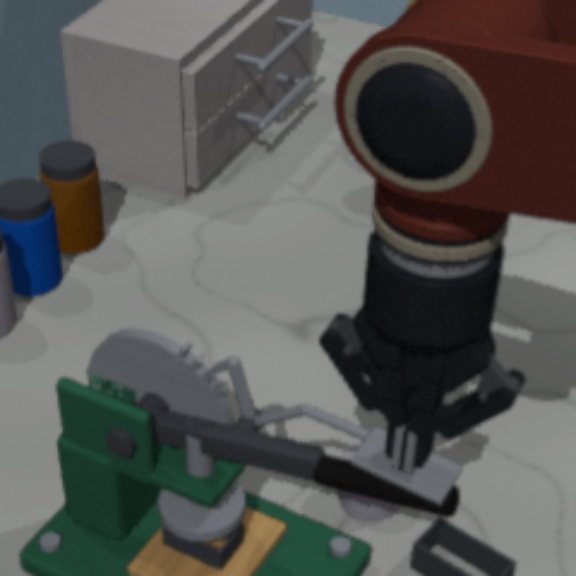

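The lever is half-way down, the plate is still pressed and the tip is centred on it. I carry on down.

Call:
arm_command --plan '[[[0,-0.6,0.7,-0.02,0,0],[0,-1.2,1.5,-0.04,0,0],[0,-1.7,2.3,-0.07,0,0],[0,-2.3,3.2,-0.09,0,0],[0,-2.8,4.1,-0.11,0,0],[0,-3.3,5.0,-0.14,0,0],[0,-3.7,5.9,-0.16,0,0],[0,-4.1,6.8,-0.18,0,0],[0,-4.5,7.7,-0.21,0,0],[0,-4.9,8.6,-0.23,0,0],[0,-4.9,8.6,-0.23,0,0],[0,-4.9,8.6,-0.23,0,0]]]'

```text
t: 4.0
tool_pos: [0.4194, 0.0673, 0.2951]
tool_rot: [2.09, 2.091, 0.26]
contact_force: [-18.0, -0.2, 23.1]
opening: 0.0001
grip_force: 14.7
```

```bash
python3 - <<'E'
from path import *
o=get_obs();print(o['contact_force'],'tip',o['tool_pos']+R.from_rotvec(o['tool_rot']).apply([0,0,.173]),tip(.83,1,0),tip(.8,1,0))
im,d=get_image('side');cv2.imwrite('pics/crop5.png',cv2.resize(im[120:360,200:440],None,fx=2.4,fy=2.4))
E
```

```text
[-17.99206429  -0.17805656  23.0871208 ] tip [0.46169757 0.06738042 0.12734489] [0.4615736  0.06718244 0.1278311 ] [0.4611565  0.0672054  0.13432246]
```

View pics/crop5.png

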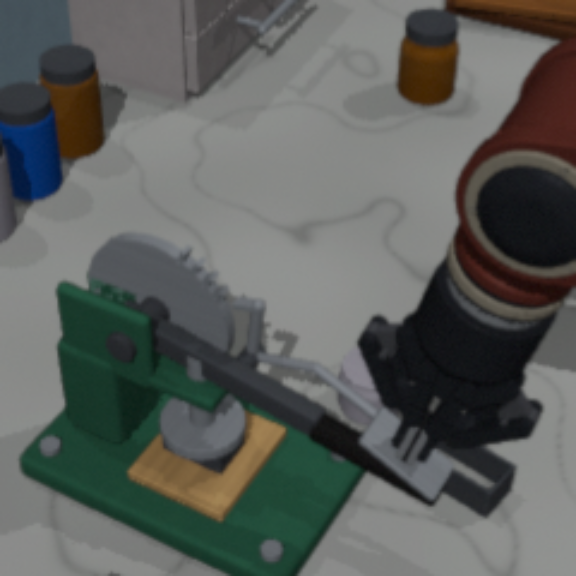

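The lever is at its lower stop (29 N, tip where the model puts it). I let go by backing straight out.

Call:
arm_command --plan '[[[0,0,-0.5,0,0,0],[0,0,-1.2,0,0,0],[0,0,-2,0,0,0],[0,0,-3,0,0,0],[0,0,-4,0,0,0],[0,0,-6,0,0,0],[0,0,-8,0,0,0],[0,0,-10,0,0,0],[0,0,-12,0,0,0],[0,0,-12,0,0,0],[0,0,-12,0,0,0],[0,0,-12,0,0,0]]]'

```text
t: 5.05
tool_pos: [0.3896, 0.067, 0.407]
tool_rot: [2.09, 2.09, 0.26]
contact_force: [-0.3, -0.2, -0.6]
opening: 0.0
grip_force: 0.0
```

```bash
python3 - <<'E'
from path import *
o=get_obs();print(o['t'],o['contact_force'],o['tool_pos'])
im,d=get_image('side');cv2.imwrite('pics/crop6.png',cv2.resize(im[120:420,180:440],None,fx=2,fy=2))
u,v,P=cloud(d,calibration('side'));e2=ex[:2];D=P[:,:2]-piv[:2];s=-D@e2;w=D@np.array([-e2[1],e2[0]]);z=P[:,2]-.145
m=(s>.1)&(s<.24)&(abs(w)<.03)&(z>-.1)&(z<.01)&(im[v,u].max(1)<40);print('grip',m.sum(),np.polyfit(s[m],z[m],1))
m=(s>.185)&(s<.26)&(abs(w)<.03)&(z>-.06)&(z<.06)&(im[v,u].max(1)>55);print('plate',m.sum(),np.median(s[m]),np.median(z[m]),'expect',tip(.83,0,0)-piv,tip(.83,1,0)-piv)
E
```

```text
5.05 [-0.32400379 -0.21964829 -0.58273509] [0.38958812 0.06700767 0.40699985]
grip 688 [-0.15916403 -0.00077021]
plate 774 0.21604545616914855 0.007945741791817534 expect [-0.21390219  0.0117765   0.00749456] [-0.2158264   0.01188244 -0.0171689 ]
```

View pics/crop6.png

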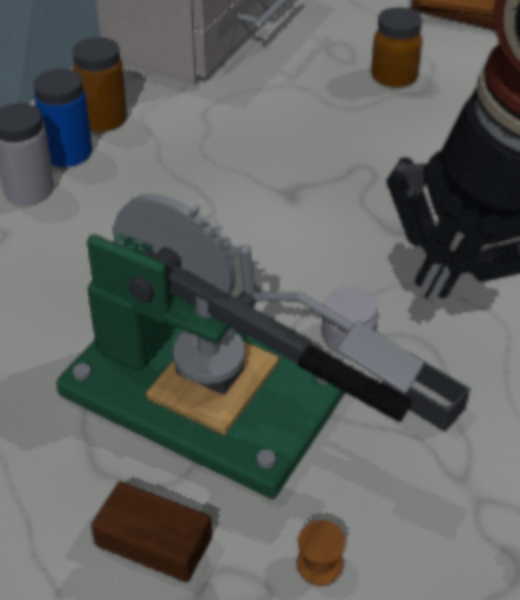

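The lever slope is −0.16, so it is at about 0.82. The plate is back up at pawl ≈ 0, the gripper is clear and the loose things look unmoved.

```bash
python3 -c "
from station import *
print(finish_job())"
```

```text
the job is handed in; nothing more can be done
None
```

The job is handed in, with no verdict returned: the lever measured about 0.82 rad (down on the die), the pawl has sprung back, the gripper is clear, and the four loose things look unmoved in the last picture.

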